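# Reload the ratchet syringe driver

## Task

Reload the syringe driver: flip its ratchet pawl off the toothed wheel and wind the spoked hand wheel back until the pusher is fully home. Then lay the full syringe (green plunger drawn out) in the cradle with its flange in the slot, drop the pawl back on the teeth, and with the pawl clicking wind forward until the pusher has pressed the plunger in by about one tooth, roughly 5 mm and never as much as 10. Move the pusher only with the hand wheel, not directly, and leave everything else where it stands.

Things in the scene. Friction and masses are not known exactly. Their poses are not given: they have to be found in the camera images.
- driver: fixed syringe driver: grey base 110 x 300 mm, top at z 14 mm. Origin on the table under it; y is the line of the syringe, the way the pusher advances, z up. In this frame (mm): white gearbox x -30..30, y -160..-70, up to z 118; shaft along x at y -115, z 75: hand wheel on its -x end, ratchet wheel (68 mm diameter, 24 teeth, x 36..46) on its +x end; cradle of two white V posts at y 30 and 107
- cradle (a point): centre of the barrel once loaded, at (0, 68.5, 100) mm in the driver's frame, same axes. V posts 12 mm thick, 38 mm before and behind, V arms 22 mm to either side and up to 6 mm above the barrel axis; between the posts 64 mm free down to the base plate. A 10 mm slot behind the rear post (its middle 49 mm behind this point) takes the flange; the low lip closing it ends 9 mm below the axis
- pusher: aluminium pusher plate 34 x 34 x 10 mm on a toothed rack bar through the gearbox. Origin: centre of its front face, which presses the plunger, 100 mm above the table. In the driver's frame its y is -55 mm when fully home, +25 mm fully forward; 20 mm per rad of the hand wheel. The end of a loaded plunger lies 28 mm (+-4) ahead of home, so the syringe fits in only with the pusher back
- wheel (a joint): hand wheel angle, rad: 0 with the pusher fully home (end stop), 4.0 fully forward; starts between 2.3 and 3.7. One ratchet tooth is 0.262 rad, 5.2 mm of pusher. Stays where it is left (friction 0.05 Nm). Forward it turns with the pawl down, clicking; backward only with the pawl flipped off. Drag rises by 0.1 Nm once the plunger is being pressed
- wheel_hub (a point): centre of the hand wheel, at (-75, -115, 75) mm in the driver's frame. Four spokes 9 mm thick, 90 degrees apart, end in black 20 mm balls, centres 62 mm from here, all in the driver's y-z plane. At joint value w one spoke leans w from upright towards the driver's +y. Upper ball towards +y winds forward, to -y back. Gearbox is 45 mm from this plane
- pawl (a joint): pawl angle, rad: about 0 (-0.05 to 0.12) with its nose on the teeth, 1.83 when flipped right over, off the wheel. Held only by its own weight (50 g, no spring): pushed past about 1.0 it falls over to 1.83 and rests there; brought back below 0.8 it falls on the teeth
- pawl_pivot (a point): pivot of the pawl, on the gearbox's +x side, at (41, -155, 109) mm in the driver's frame; the pawl swings in the driver's y-z plane through this point. Axes as the driver's. 10 mm above this point the gearbox (which ends 11 mm to the -x side) is no longer in the way
- pawl_ball (a point): centre of the red ball, 15 mm diameter, on the pawl's 7 mm thick thumb lever, 42 mm from the pivot. Pawl down: the lever rises 75 degrees above the driver's +y (nearly upright); pushing the ball to the driver's -y lifts the nose. Flipped over: it points level to -y
- pawl_nose (a point): tip of the pawl's steel nose (bar 12 mm wide, 9 mm thick), 36 mm from the pivot. Pawl down: points level to the driver's +y, resting on top of the ratchet wheel. Flipped over: stands up, leaning 15 degrees to -y; pushed to +y until it leans about 40 degrees that way, it falls back on the teeth
- syringe_center (a point): middle of the full syringe's clear barrel, 22 mm diameter, 95 mm long; its y axis points to the blue-capped nozzle (ends 62 mm ahead). Flange 36 mm diameter, 3 mm thick, 49 mm behind; green plunger drawn out 45 mm behind the flange. 50 g. Starts level in a blue rack, axis 45 mm above the table; rack rails 10 mm thick 32 mm before and behind, plate top at 6 mm, next place 72 mm aside
- plunger (a joint): how far the full syringe's plunger is pressed in, m: 0 at the start, up to 0.04. Stiff (5 N); stays where it is left. Before it moves, the pushed syringe may slide forward up to 4 mm until its flange bears on the rear post
- plunger_pad (a point): centre of the outer end face of the full syringe's plunger (disc 23 mm diameter), 95.5 mm behind the barrel's middle at the start; the pusher presses here
- spent_center (a point): middle of the barrel of the spent syringe: same size, but its plunger is pressed home. Lies in the other place of the blue rack, nozzle the same way; leave it alone
- vial_a: glass vial with red cap, 24 mm diameter, 42 mm tall, bystander (origin under its centre)
- vial_b: glass vial with white cap, 24 mm diameter, 42 mm tall, bystander (origin under its centre)
- sanitizer: white bottle, 52 mm diameter, 122 mm tall, bystander (origin under its centre)
- kidney_dish: pulp kidney dish, 150 x 245 mm, 45 mm tall, bystander (origin under its centre)
- needle_box: white and blue carton 75 x 115 x 60 mm, bystander (origin under its centre)
- swab_box: white and teal carton 65 x 85 x 50 mm, bystander (origin under its centre)
Mind the look-alikes: they are no part of the job. What is shaped like the part that bears syringe_center but pink is not meant.

How it is judged:
By the outcome, as a careful person would: the job done as asked, in the order asked, and still so for the second after the job is handed in, with the robot touching nothing.
It also fails if it takes over 72 s, if anything falls off the work surface, if the arm or the gripper's body presses on something with over 40 N, if the wrist force passes 120 N, or if a joint passes its speed limit or range.

## Robot

A 6-joint arm with a two-finger parallel gripper is mounted at the origin on the work surface. World frame = base frame: x ahead of the robot, y to its left, z up, the work surface at z = 0. Lengths are in m, angles in rad, forces in N, time in s.
With the tool pointing down it reaches from about 0.35 to 0.875 m from the base axis. Payload 4.2 kg.
Tool frame: the origin (TCP) lies midway between the tips of the shut fingers; the grasp point (between the pads) lies arm.grip_point_offset behind it (arm.grip_point_offset is the distance from the TCP to the grasp point, in m); z points along the fingers, y is the direction in which the jaws open and shut (so a half turn about z gives the same grasp; the last joint's range is limited). The gripper opens to 87 mm and grips with 3 to 60 N. Pads are 19 mm wide; open, the fingers measure 117 mm over their backs; the gripper's body (75 mm by 190 mm) begins 51 mm behind the grasp point.
Start: joints at [0.259, 0.385, 0.008, 0, -1.194, -0.259], TCP at [0.625, 0, 0.223] pointing down, gripper open.
Joint ranges: [-3.14, 3.14], [-1.21, 2.06], [-1.07, 1.41], [-3.16, 2.05], [-2.99, -0.16], [-3.1, 3.1]. Speed limits (rad/s): [2.79, 2.79, 3.14, 3.14, 3.14, 3.14].

## Interface

Orientations are given as a unit quaternion [x, y, z, w].
In Python, from bench import arm gives the robot as it stands. Calls block until the motion is done:
- arm.move_to(position, orientation): joint-space move of the TCP to a pose.
- arm.movel(position, rot=None, max_speed=0.15): straight line of the TCP; rot=None keeps the orientation; max_speed is the mean speed in m/s.
- arm.goto_joints(angles): joint-space move.
- arm.gripper_open() and arm.close(): open the fingers fully, or close them until they stop; the grip force is fixed at half the most.
- arm.dwell(seconds).
- arm.ik(position, orientation): joint angles nearest the present ones, or None.
- arm.get_state(): the state.
- arm.grab_frame(name): name is "scene" or "side" or "wrist"; returns the picture (400x640x3 uint8, red, green, blue); there is no depth.
- arm.get_calibration(name): a dict with "intrinsics" (3x3 intrinsics, pixels), "rvec" (rotation vector, rad) and "tvec" (3), from world to camera coordinates, as OpenCV has them; the wrist camera has in their place "T_tool_cam" (4x4, takes a point from camera to tool coordinates, whose origin is the TCP and whose axes are the flange's). Camera axes: x right, y down, z forward; pixel columns grow to the right and rows downward; lengths in m; the calibration is good to about 2 mm. The wrist camera is an equidistant fisheye: a pixel r from the principal point sees the ray r / f radians off the axis. A picture is of the moment at which its call begins: read the wrist's pose just before it. get_calibration takes no time and is no camera call.
A pose or a line that the arm cannot do raises arm.Unreachable and nothing moves.
- arm.close_job(): hands the job in, once; it reports no verdict.
The state is a dict: "t": time; "joint_positions": joint angles; "joint_vel": joint speeds; "joint_torque": joint torques, N m; "eef_pos": TCP position; "eef_rot": TCP orientation; "ft_force": force on the tool from outside, world axes, zero at the start; "wrist_torque": the same for the moment, N m; "width": finger opening in m.
Only numpy, scipy, OpenCV 4.12 (cv2) and the standard library are available. Lean on these libraries where they do the work, as an engineer would, in place of code of your own. Each camera call takes 0.05 s, during which the arm holds its last target.

## Working session

There is one attempt and no reset: what is moved stays moved. The work goes in short steps, each a Python script; the robot and the scene stay as the last script left them, time stands still between calls to the robot, and variables do not carry over. Pictures are saved under pics/ and viewed, and the job is handed in when it is done.

```bash
ls; mkdir -p pics
python3 - <<'E'
from bench import arm
import cv2
for n in ["scene","side","wrist"]:
    f=arm.grab_frame(n); cv2.imwrite(f"pics/{n}0.png",f[:,:,::-1])
    print(n,arm.get_calibration(n))
s=arm.get_state(); print(s, arm.grip_point_offset)
E
```

```text
pics
scene {'intrinsics': array([[375.2453084 ,   0.        , 315.41345915],
       [  0.        , 375.2453084 , 201.52846442],
       [  0.        ,   0.        ,   1.        ]]), 'rvec': array([ 0.91686109,  2.58401403, -0.95278183]), 'tvec': array([ 0.46403045, -0.1358626 ,  1.2126847 ])}
side {'intrinsics': array([[412.41460538,   0.        , 314.48350384],
       [  0.        , 412.41460538, 205.81658579],
       [  0.        ,   0.        ,   1.        ]]), 'rvec': array([ 2.31865142, -0.32084342,  0.16594311]), 'tvec': array([-0.5288659 ,  0.13381417,  1.06783112])}
wrist {'intrinsics': array([[309.70691629,   0.        , 317.26111233],
       [  0.        , 309.70691629, 199.58756485],
       [  0.        ,   0.        ,   1.        ]]), 'T_tool_cam': array([[ 7.73269842e-04, -9.68107102e-01, -2.50535507e-01,
         6.87887484e-02],
       [ 9.99999690e-01,  7.11141610e-04,  3.38508339e-04,
         4.75901134e-04],
       [-1.49546103e-04, -2.50535691e-01,  9.68107352e-01,
        -1.62231179e-01],
       [ 0.00000000e+00,  0.00000000e+00,  0.00000000e+00,
         1.00000000e+00]])}
{'t': 0.15, 'joint_positions': array([ 2.58604875e-01,  3.85381360e-01,  6.93031916e-03, -3.25620526e-04,
       -1.19400221e+00, -2.58617662e-01]), 'joint_vel': array([ 7.08045317e-04, -7.28457876e-05,  6.02929297e-03,  4.73533002e-04,
       -1.20946228e-04,  7.49338334e-04]), 'joint_torque': array([ 3.86667998e-04, -3.91052306e+01,  1.87588084e+01,  4.22235444e+00,
        1.23758311e-02, -1.38926293e-04]), 'eef_pos': array([6.24543834e-01, 8.98312051e-06, 2.21710250e-01]), 'eef_rot': array([-7.07059561e-01,  7.07153497e-01,  5.47339207e-04, -6.40059822e-04]), 'ft_force': array([ 0.29896272, -0.36255754, -0.26708617]), 'wrist_torque': array([ 0.04731324, -0.01092344,  0.04352986]), 'width': 0.0869212782776346} 0.0187
```

View pics/scene0.png

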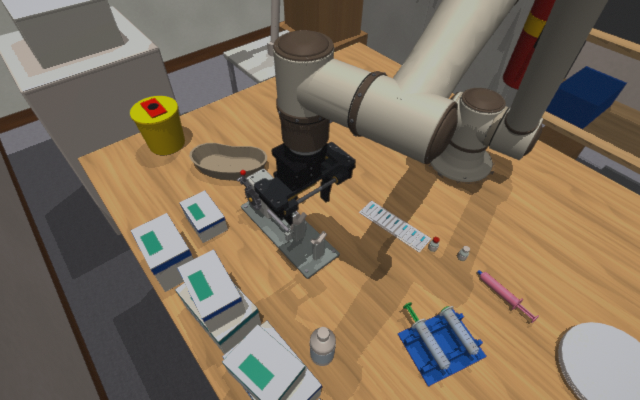

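View pics/side0.png

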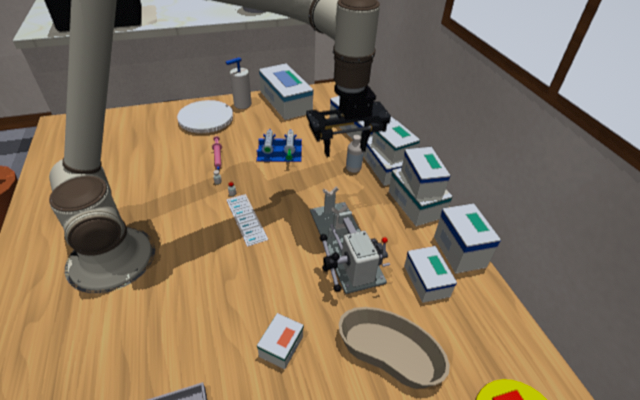

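View pics/wrist0.png

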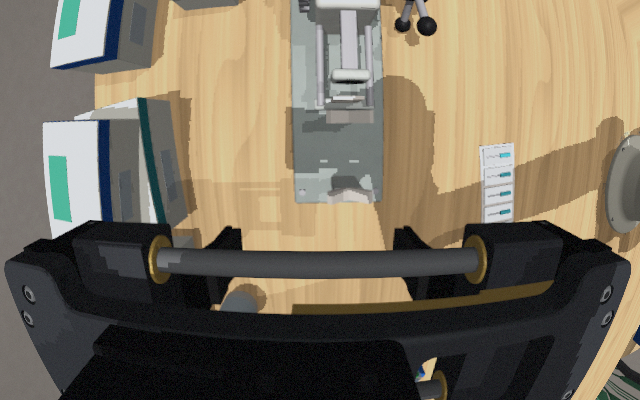

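```bash
cat > h.py <<'E'
import numpy as np, cv2, time
from bench import arm
from scipy.spatial.transform import Rotation as R
def fixed(n):
    c=arm.get_calibration(n); Rm=cv2.Rodrigues(c['rvec'])[0]; return c['intrinsics'],Rm,c['tvec']
def ray(n,uv,T=None):
    """origin, dir in world"""
    if n!='wrist':
        K,Rm,t=fixed(n); d=np.linalg.solve(K,[uv[0],uv[1],1.]); return -Rm.T@t,(Rm.T@d)/np.linalg.norm(d)
    c=arm.get_calibration('wrist');K=c['intrinsics']
    p=(np.array(uv,float)-K[:2,2])/K[0,0]; th=np.linalg.norm(p)
    d=np.array([*(p/max(th,1e-9)*np.sin(th)),np.cos(th)])
    M=T@c['T_tool_cam']; return M[:3,3],M[:3,:3]@d
def onz(n,uv,z,T=None):
    o,d=ray(n,uv,T); return o+d*(z-o[2])/d[2]
def tri(rs):
    A=np.zeros((3,3));b=np.zeros(3)
    for o,d in rs:
        P=np.eye(3)-np.outer(d,d);A+=P;b+=P@o
    x=np.linalg.solve(A,b); return x,[np.linalg.norm((np.eye(3)-np.outer(d,d))@(x-o)) for o,d in rs]
def proj(n,X,T=None):
    X=np.asarray(X,float)
    if n!='wrist':
        K,Rm,t=fixed(n); p=K@(Rm@X+t); return p[:2]/p[2]
    c=arm.get_calibration('wrist');K=c['intrinsics'];M=np.linalg.inv(T@c['T_tool_cam'])
    q=M[:3,:3]@X+M[:3,3]; th=np.arctan2(np.hypot(q[0],q[1]),q[2]); return K[:2,2]+K[0,0]*th*q[:2]/np.hypot(q[0],q[1])
def pose():
    s=arm.get_state();T=np.eye(4);T[:3,:3]=R.from_quat(s['eef_rot']).as_matrix();T[:3,3]=s['eef_pos'];return T
def snap(n,name,crop=None,k=1):
    T=pose();f=arm.grab_frame(n);np.savez(f'pics/{name}.npz',f=f,T=T)
    g=f[:,:,::-1]
    if crop: x0,y0,x1,y1=crop;g=g[y0:y1,x0:x1]
    g=cv2.resize(g,None,fx=k,fy=k,interpolation=cv2.INTER_CUBIC) if k!=1 else g
    cv2.imwrite(f'pics/{name}.png',g);return f,T
def load(name): d=np.load(f'pics/{name}.npz');return d['f'],d['T']
def crop(name,src,c,k):
    g=cv2.imread(src)[c[1]:c[3],c[0]:c[2]];cv2.imwrite(f'pics/{name}.png',cv2.resize(g,None,fx=k,fy=k,interpolation=cv2.INTER_CUBIC))
DOWN=lambda yaw:R.from_euler('z',yaw)*R.from_euler('x',np.pi)  # tool y axis = world -y rotated by yaw
E
python3 - <<'E'
from h import *
crop('s_drv','pics/side0.png',(290,170,410,310),5)
crop('c_drv','pics/scene0.png',(220,150,350,280),5)
crop('c_rack','pics/scene0.png',(390,260,550,390),5)
for n in('scene','side'): print(n,ray(n,(320,200)))
print(onz('side',(350,277),.1),onz('scene',(325,262),.014))
E
```

```text
scene (array([0.92770269, 0.39497377, 0.82930726]), array([-0.42646005, -0.49600446, -0.75638046]))
side (array([ 0.30045621, -0.79434906,  0.84652485]), array([ 0.23172752,  0.69444706, -0.68120895]))
[ 0.54618412 -0.29085121  0.1       ] [0.58978713 0.0269121  0.014     ]
```

View pics/s_drv.png

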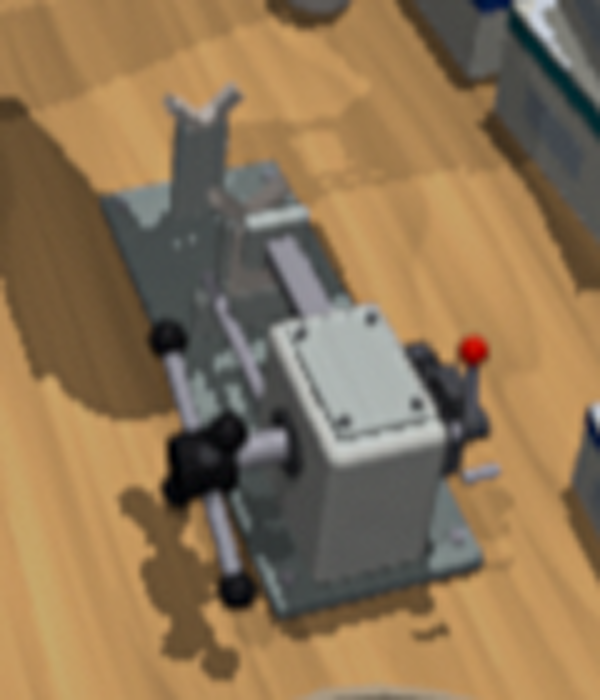

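View pics/c_drv.png

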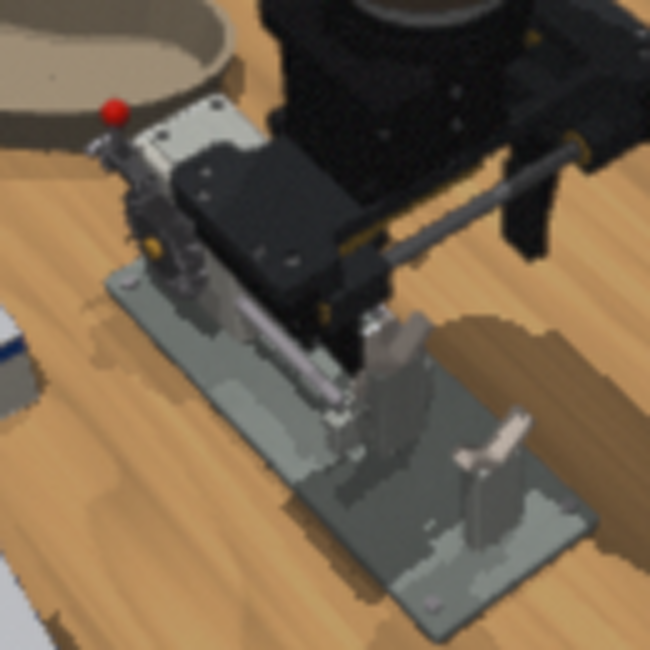

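View pics/c_rack.png

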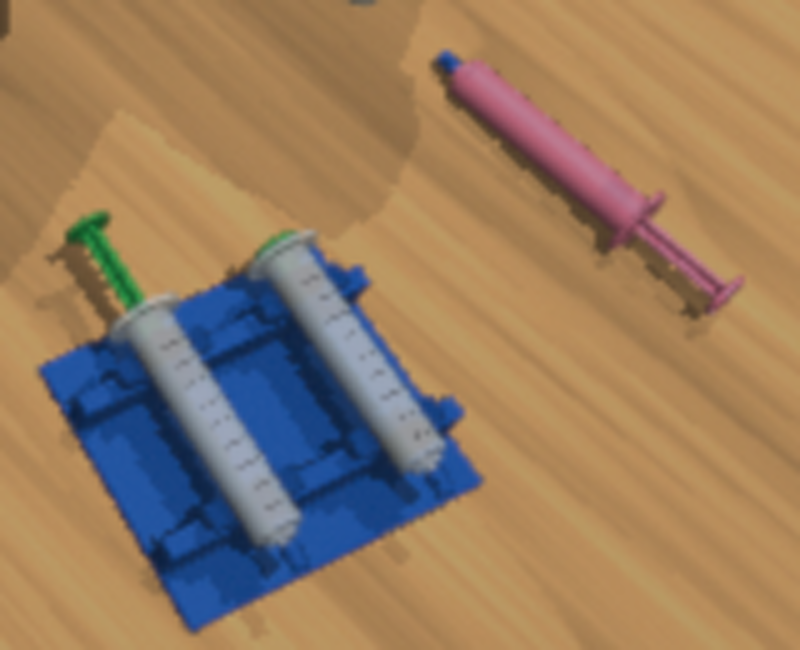

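Run:
```python
from h import *
sc=lambda x,y:(220+x/5-.4,150+y/5-.4)
sd=lambda x,y:(290+x/5-.4,170+y/5-.4)
for p in [(435,640),(597,520),(110,285)]: print('scene',onz('scene',sc(*p),.014))
for p in [(285,612),(480,562),(105,200),(275,165)]: print('side',onz('side',sd(*p),.014))
print('ball',tri([ray('scene',sc(115,112)),ray('side',sd(473,351))]))
print('gearbox top corners', [onz('side',sd(*p),.118) for p in [(272,325),(365,300),(335,455),(443,437)]])
rk=lambda x,y:(390+x/5-.4,260+y/5-.4)
print('flange, nose',[onz('scene',rk(*p),.045) for p in [(148,317),(270,525),(88,228)]])
```

```text
scene [0.6530497  0.03233127 0.014     ]
scene [0.54588947 0.03043848 0.014     ]
scene [ 0.65612974 -0.25976756  0.014     ]
side [ 0.5515954  -0.27227606  0.014     ]
side [ 0.653939   -0.27030329  0.014     ]
side [0.54561195 0.02242288 0.014     ]
side [0.65053649 0.0248333  0.014     ]
ball (array([ 0.63879036, -0.24771137,  0.14996673]), [np.float64(0.0007149833365748265), np.float64(0.0007149833365749387)])
gearbox top corners [array([ 0.56857524, -0.18235437,  0.118     ]), array([ 0.61744106, -0.17874359,  0.118     ]), array([ 0.56997927, -0.2643284 ,  0.118     ]), array([ 0.62107288, -0.26755603,  0.118     ])]
flange, nose [array([0.54282651, 0.28538494, 0.045     ]), array([0.57123931, 0.37334944, 0.045     ]), array([0.53204598, 0.24143921, 0.045     ])]
```

Run:
```python
from h import *
q=[-.70710678,.70710678,0,0]
t=arm.get_state()['t']
arm.move_to([.57,.26,.30],q); f,T=snap('wrist','w_rack')
print(arm.get_state()['t']-t); t=arm.get_state()['t']
f,T=snap('side','s1',(290,120,410,310),4);f,T=snap('scene','c1',(220,150,350,280),5)
arm.move_to([.60,-.10,.30],q); f,T=snap('wrist','w_drv'); print(arm.get_state()['t']-t,T[:3,3])
```

```text
1.125
1.5 [ 0.60023195 -0.09912984  0.29995648]
```

View pics/w_rack.png

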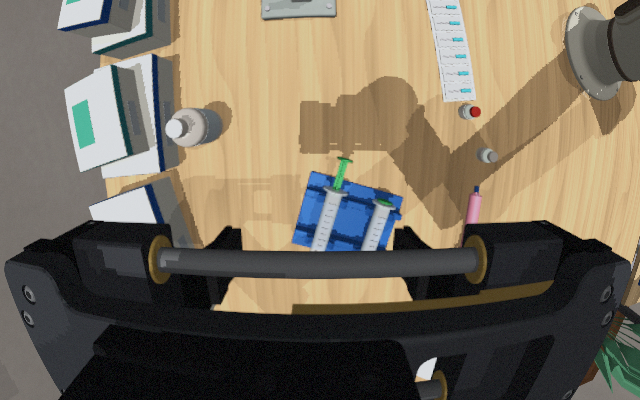

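View pics/w_drv.png

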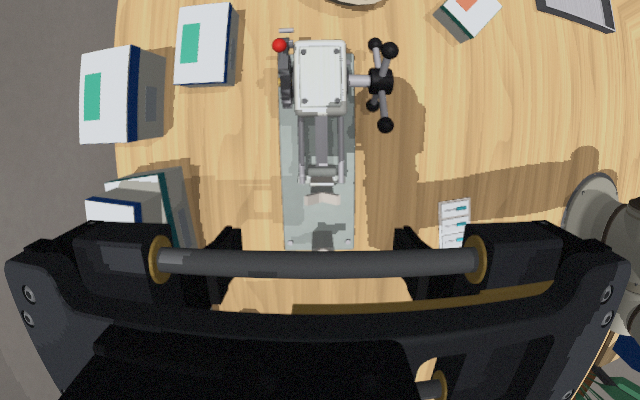

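View pics/s1.png

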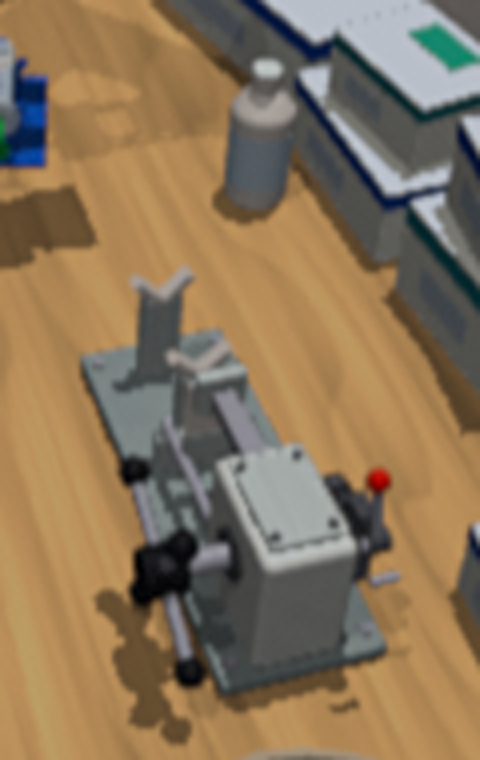

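View pics/c1.png

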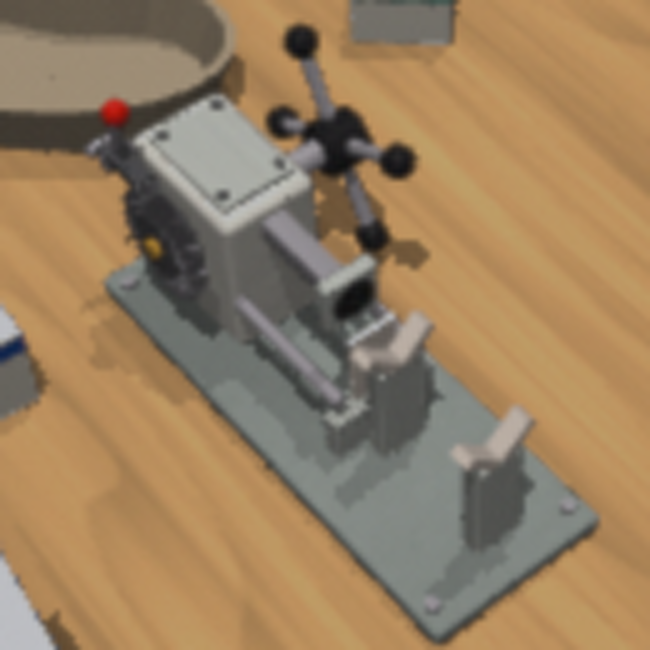

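Run:
```python
from h import *
W,T=load('w_drv');S,_=load('s1');C,_=load('c1')
crop('z1','pics/w_drv.png',(260,20,420,260),2.5) if 0 else None
g=cv2.resize(W[25:255,265:415,::-1],None,fx=4,fy=4,interpolation=cv2.INTER_CUBIC)[:, :600]
cv2.imwrite('pics/z1a.png',g[:600]);cv2.imwrite('pics/z1b.png',g[320:])
def red(f):
    f=f.astype(int);m=((f[...,0]>130)&(f[...,1]<60)&(f[...,2]<60)).astype(np.uint8)
    n,l,st,c=cv2.connectedComponentsWithStats(m);return [(c[i].round(2),st[i,4]) for i in range(1,n) if st[i,4]>5]
for f in(W,S,C):print(red(f))
def blk(f,x0,y0,x1,y1):
    m=(f[y0:y1,x0:x1].max(2)<60).astype(np.uint8);n,l,st,c=cv2.connectedComponentsWithStats(m)
    return [((c[i]+[x0,y0]).round(2),st[i,2:5]) for i in range(1,n) if st[i,4]>8]
print('W',blk(W,355,30,405,140));print('S',blk(S,310,225,350,300));print('C',blk(C,268,150,310,205))
```

```text
[(array([278.85,  44.6 ]), np.int32(124))]
[(array([384.33, 239.27]), np.int32(15)), (array([508.88, 396.23]), np.int32(168))]
[(array([152.88, 107.87]), np.int32(199)), (array([242.4, 171.6]), np.int32(15))]
W [(array([383.99,  47.65]), array([ 30,  21, 333], dtype=int32)), (array([380.38,  81.9 ]), array([ 26,  27, 476], dtype=int32)), (array([372.12, 105.83]), array([ 14,  12, 104], dtype=int32)), (array([384.99, 124.56]), array([ 17,  16, 199], dtype=int32))]
S [(array([323.22, 237.1 ]), array([ 8,  7, 41], dtype=int32)), (array([333.84, 265.6 ]), array([ 26,  30, 302], dtype=int32)), (array([347.21, 258.51]), array([ 6, 16, 53], dtype=int32)), (array([337.23, 287.47]), array([ 8,  8, 47], dtype=int32))]
C [(array([279.77, 158.23]), array([ 6,  6, 26], dtype=int32)), (array([275.36, 174.  ]), array([ 4,  5, 14], dtype=int32)), (array([286.74, 177.78]), array([13, 13, 91], dtype=int32)), (array([298.79, 181.86]), array([ 6,  6, 28], dtype=int32)), (array([293.83, 196.75]), array([ 6,  6, 24], dtype=int32))]
```

View pics/z1a.png

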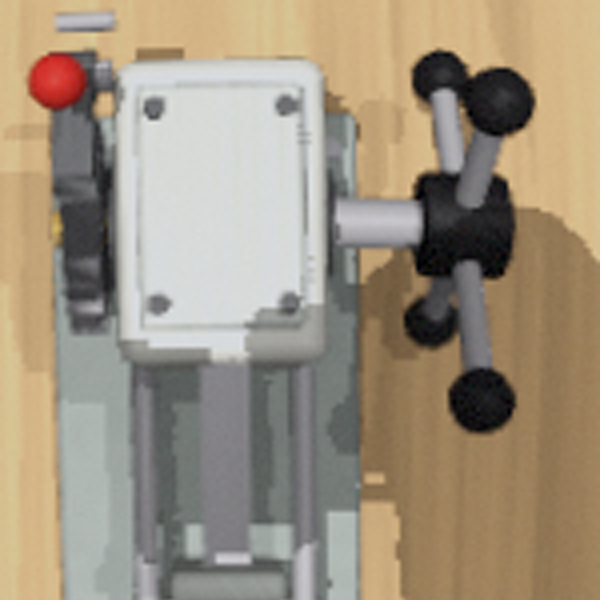

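View pics/z1b.png

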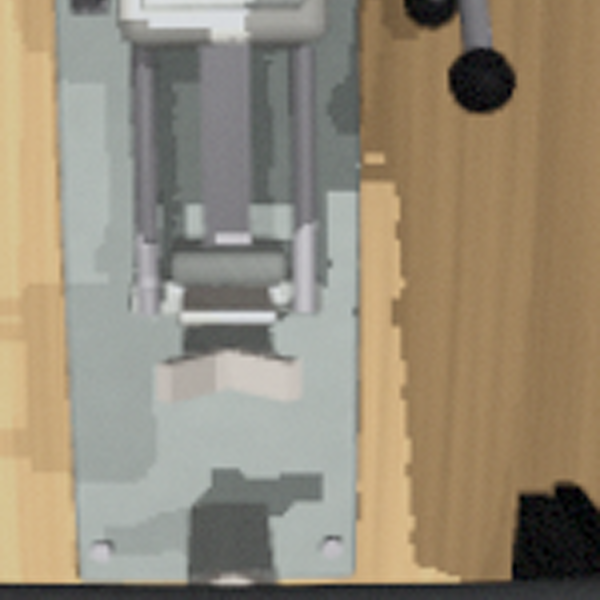

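Run:
```python
from h import *
_,T=load('w_drv')
Wb=[(390,50.3),(374.8,43.8),(372.1,105.8),(385,124.6)];Cb=[(279.8,158.2),(276.0,174.0),(298.8,181.9),(293.8,196.75)];Sb=[(323.2,237.1),(337.2,287.5)]
P=[]
for i,w in enumerate(Wb):
    for c in Cb:
        x,r=tri([ray('wrist',w,T),ray('scene',c)])
        if r[0]<.004: print(i,c,x.round(4),np.round(r,4))
for w in Wb:
    for s in Sb:
        x,r=tri([ray('wrist',w,T),ray('side',s)])
        if r[0]<.004: print(w,'side',s,x.round(4),np.round(r,4))
print('red',tri([ray('wrist',(278.85,44.6),T),ray('scene',(242.4,171.6)),ray('side',(384.33,239.27))]))
w=lambda x,y,o=0:(265+x/4-.4,25+o+y/4-.4)
print('gb top',[onz('wrist',w(*p),.118,T)[:2].round(4) for p in [(118,62),(323,60),(123,362),(323,360)]])
print('screws',[onz('wrist',w(*p),.118,T)[:2].round(4) for p in [(153,107),(287,105),(158,303),(289,302)]])
print('base near end',[onz('wrist',w(p[0],p[1],80),.014,T)[:2].round(4) for p in [(81,578),(355,577),(60,150),(102,548),(332,546)]])
print('rear V, pusher',[onz('wrist',w(p[0],p[1],80),.106,T)[:2].round(4) for p in [(155,365),(300,362)]],[onz('wrist',w(p[0],p[1],80),.117,T)[:2].round(4) for p in [(172,248),(288,248),(172,282),(287,282)]])
c=lambda x,y:(220+x/5-.4,150+y/5-.4)
print('base scene',[onz('scene',c(*p),.014)[:2].round(4) for p in [(437,640),(597,520),(107,285),(432,604),(568,505),(128,283)]])
```

```text
0 (279.8, 158.2) [ 0.5217 -0.2488  0.1291] [0.0004 0.0004]
1 (276.0, 174.0) [ 0.5228 -0.2763  0.0471] [0.0001 0.0001]
2 (293.8, 196.75) [ 0.5224 -0.1914  0.0213] [0.0003 0.0003]
3 (298.8, 181.9) [ 0.5213 -0.1656  0.1034] [0.0004 0.0004]
(374.8, 43.8) side (337.2, 287.5) [ 0.5237 -0.2762  0.0487] [0.0006 0.0006]
(385, 124.6) side (323.2, 237.1) [ 0.5217 -0.1657  0.1051] [0.0005 0.0005]
red (array([ 0.63878164, -0.24743148,  0.15146841]), [np.float64(0.0006513841899923495), np.float64(0.00031450663699088), np.float64(0.0009162376157118541)])
gb top [array([ 0.6255, -0.2603]), array([ 0.569 , -0.2612]), array([ 0.6239, -0.1747]), array([ 0.5689, -0.1755])]
screws [array([ 0.6158, -0.2469]), array([ 0.579 , -0.2476]), array([ 0.6143, -0.1911]), array([ 0.5784, -0.1915])]
base near end [array([0.6506, 0.029 ]), array([0.5424, 0.0285]), array([ 0.6543, -0.1378]), array([0.6419, 0.0161]), array([0.552 , 0.0151])]
rear V, pusher [array([ 0.6161, -0.0802]), array([ 0.5732, -0.0812])] [array([ 0.6106, -0.1169]), array([ 0.5779, -0.1169]), array([ 0.6106, -0.1071]), array([ 0.5781, -0.1072])]
base scene [array([0.6523, 0.0329]), array([0.5459, 0.0304]), array([ 0.6574, -0.2608]), array([0.6418, 0.0157]), array([0.5515, 0.0142]), array([ 0.6474, -0.2546])]
```

```bash
cat >> h.py <<'E'
O=np.array([.595,-.104,0.]);YAW=.019
Rd=R.from_euler('z',YAW)
def D(x,y,z): return O+Rd.apply(np.array([x,y,z])/1000.)   # mm driver -> world
Q0=R.from_quat([-.70710678,.70710678,0,0])
QD=(Rd*Q0).as_quat()
def st(tag=''):
    s=arm.get_state();print(tag,'t%.2f'%s['t'],'p',s['eef_pos'].round(4),'F',s['ft_force'].round(1),'w%.4f'%s['width']);return s
E
python3 - <<'E'
from h import *
arm.close();st('closed')
arm.move_to(D(41,-118,175),QD);st()
arm.movel(D(41,-118,136),max_speed=.2);st('down')
arm.movel(D(41,-150,136),max_speed=.12);st()
arm.movel(D(41,-170,136),max_speed=.12);st()
arm.movel(D(41,-170,200),max_speed=.25);st('up')
snap('side','s2',(290,170,410,310),4);snap('scene','c2',(220,130,350,260),4);snap('wrist','w2')
E
```

```text
closed t4.30 p [ 0.6 -0.1  0.3] F [-0.1 -0.2 -0.8] w0.0004
 t5.04 p [ 0.639  -0.2211  0.1763] F [ 0.7 -0.6  0.4] w0.0005
down t5.38 p [ 0.6387 -0.2202  0.1376] F [0.9 0.1 0.6] w0.0007
 t5.80 p [ 0.6391 -0.2539  0.1369] F [0.4 1.  0.3] w0.0001
 t6.12 p [ 0.6392 -0.2736  0.1359] F [ 0.8 -0.1  0.1] w0.0006
up t6.53 p [ 0.6398 -0.2726  0.2018] F [-0.2  0.5 -0.2] w0.0001
```

View pics/s2.png

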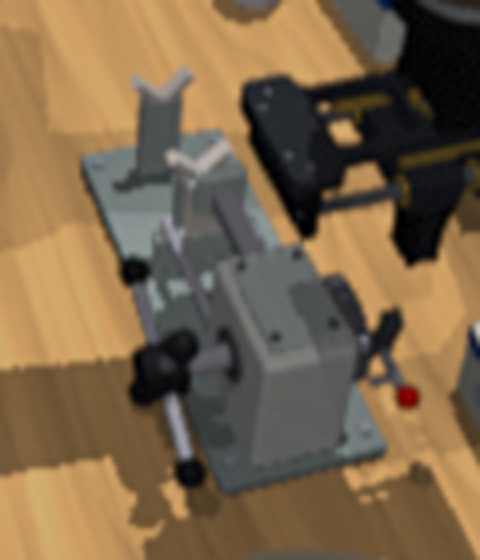

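View pics/w2.png

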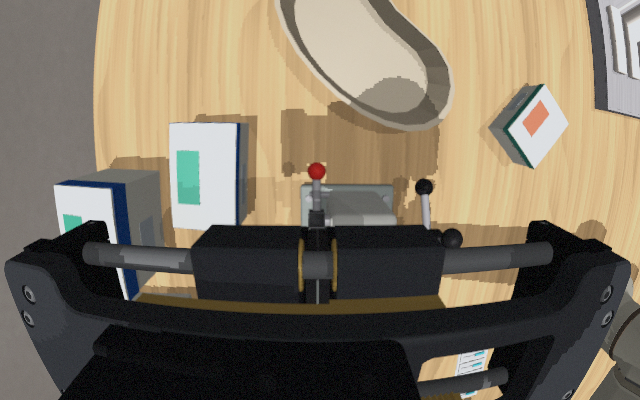

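```bash
cat >> h.py <<'E'
def back(phi,gap=0,hw=9.5):
    a=np.radians(phi);return D(-75,-115+62*np.sin(a)+10+hw+gap,75+62*np.cos(a)-5)
def fwd(phi,gap=0,hw=9.5):
    a=np.radians(phi);return D(-75,-115+62*np.sin(a)-10-hw-gap,75+62*np.cos(a)-5)
E
python3 - <<'E'
from h import *
arm.move_to(back(62,10)+[0,0,.06],QD);st()
arm.movel(back(62,10),max_speed=.2);st('down')
for p in (40,20,0,-18,-35,-50):
    arm.movel(back(p),max_speed=.12);st(p)
arm.movel(back(-50,8),max_speed=.12)
arm.movel(back(-50,8)+[0,0,.07],max_speed=.25);st('up')
snap('scene','c3',(220,130,350,260),4)
E
```

```text
t7.44 p [ 0.5216 -0.1364  0.1595] F [ 0.9 -0.4 -0.5] w0.0003
down t7.89 p [ 0.5218 -0.137   0.0991] F [0.2 0.9 0.3] w0.0005
40 t8.30 p [ 0.5216 -0.1591  0.1221] F [-6.6 15.4 15.9] w0.0004
20 t8.63 p [ 0.5223 -0.1783  0.1368] F [-12.9  16.6  33.2] w0.0006
0 t8.97 p [ 0.5227 -0.2037  0.1449] F [-17.9   6.5  46.6] w0.0002
-18 t9.28 p [ 0.5231 -0.2277  0.1438] F [-19.3  -9.2  46.8] w0.0005
-35 t9.57 p [ 0.5247 -0.2479  0.1359] F [-16.8 -23.1  41.4] w0.0002
-50 t9.86 p [ 0.5237 -0.2507  0.1133] F [ 0.1 -0.6 -0.6] w0.0001
up t10.54 p [ 0.5232 -0.2397  0.1806] F [-0.1  0.7 -1.3] w0.0006
```

View pics/c3.png

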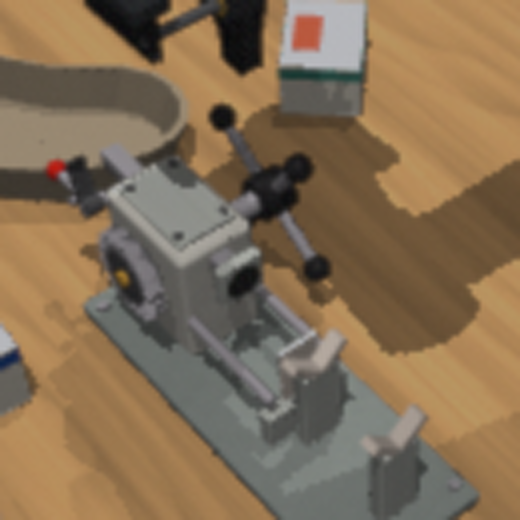

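```bash
cat >> h.py <<'E'
def wheelpts(n,uvs,T=None):
    nn=Rd.apply([1,0,0]);p0=D(-75,-115,75.5);out=[]
    for uv in uvs:
        o,d=ray(n,uv,T);X=o+d*((p0-o)@nn)/(d@nn);v=Rd.inv().apply(X-p0)*1000
        out.append((v.round(1),'r%.1f'%np.hypot(v[1],v[2]),'phi%.1f'%np.degrees(np.arctan2(v[1],v[2]))))
    return out
E
python3 - <<'E'
from h import *
C,_=load('c3');x0,y0=268,150
m=(C[y0:205,x0:310].max(2)<60).astype(np.uint8);n,l,s,c=cv2.connectedComponentsWithStats(m)
pts=[c[i]+[x0,y0] for i in range(1,n) if 10<s[i,4]<60]
for p,w in zip(pts,wheelpts('scene',pts)):print(p.round(1),w)
E
```

```text
[275.2 159. ] (array([  0. , -51.3,  34.8]), 'r62.0', 'phi-55.8')
[298.6 196.6] (array([  0. ,  50.5, -35.6]), 'r61.8', 'phi125.2')
[280.5 200. ] (array([   0. ,  -44.6, -134.4]), 'r141.6', 'phi-161.6')
```

Run:
```python
from h import *
y0=-115
arm.movel(D(-75,y0+70,180),max_speed=.25);st()
arm.movel(D(-75,y0+70,110),max_speed=.2);st('down')
for y in (50,35,28,24):
    arm.movel(D(-75,y0+y,110),max_speed=.1);s=st(y)
    if s['ft_force'][1]>12:break
else:
  while y>8:
    y-=2;arm.movel(D(-75,y0+y,110),max_speed=.05);arm.dwell(.05);s=st(y)
    if s['ft_force'][1]>8:break
```

```text
t11.10 p [ 0.5204 -0.1496  0.179 ] F [ 0.1 -0.8  0.2] w0.0003
down t11.60 p [ 0.5212 -0.1513  0.11  ] F [1.2 0.8 0.6] w0.0005
50 t11.95 p [ 0.5219 -0.171   0.1111] F [ 0.7 -0.1 -0.2] w0.0005
35 t12.25 p [ 0.5215 -0.1857  0.1101] F [-0.  -0.5  0.6] w0.0006
28 t12.50 p [ 0.5216 -0.1925  0.1099] F [-0.2 -0.1  0.3] w0.0004
24 t12.75 p [ 0.5217 -0.1965  0.11  ] F [ 0.7 -0.  -0.1] w0.0003
22 t13.05 p [ 0.5218 -0.1985  0.11  ] F [-0.1  0.5  1. ] w0.0003
20 t13.35 p [ 0.5218 -0.2005  0.11  ] F [-0.5 -0.   0.1] w0.0002
18 t13.65 p [ 0.5219 -0.201   0.11  ] F [-0.3  6.6  2.4] w0.0002
16 t13.95 p [ 0.5219 -0.2013  0.1099] F [ 0.3 14.1  4.3] w0.0007
```

Run:
```python
from h import *
arm.movel(D(-75,-115+26,110),max_speed=.2)
arm.movel(D(-75,-115+26,180),max_speed=.3);st('up')
arm.gripper_open()
q=[-.70710678,.70710678,0,0]
arm.move_to([.56,.40,.26],q);f,T=snap('wrist','w_rack2');st()
snap('scene','c4',(220,130,350,260),5);g,_=snap('side','s4',(290,170,410,310),4)
cv2.imwrite('pics/w_rack2z.png',cv2.resize(f[40:230,220:440,::-1],None,fx=3.5,fy=3.5,interpolation=cv2.INTER_CUBIC)[:600])
```

```text
up t14.58 p [ 0.5224 -0.1951  0.1817] F [-0.5  0.  -1.6] w0.0004
 t18.30 p [0.5605 0.3989 0.26  ] F [-0.   0.   0.5] w0.0871
```

View pics/w_rack2z.png

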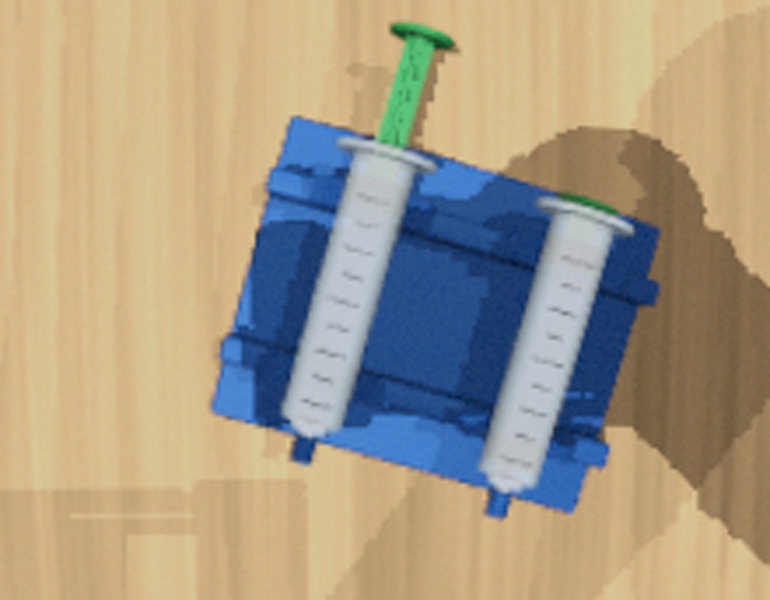

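View pics/c4.png

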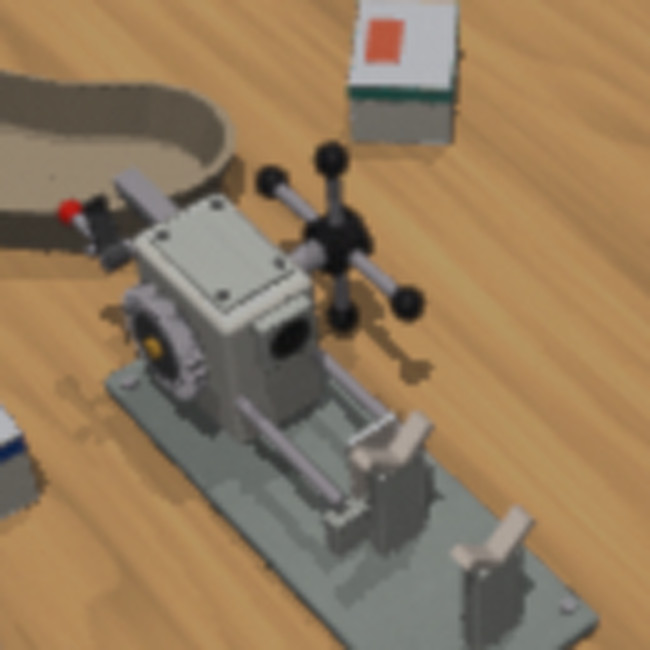

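View pics/s4.png

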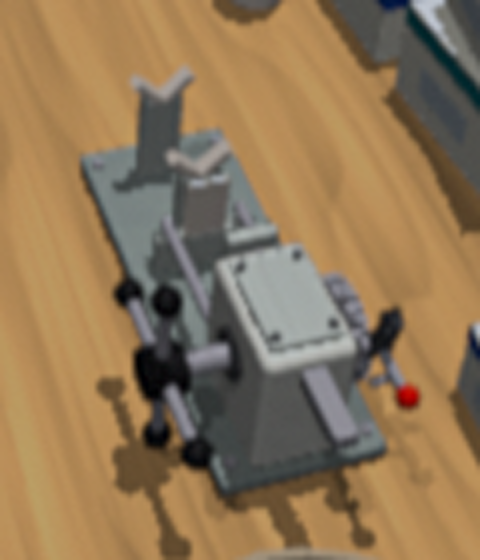

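Run:
```python
from h import *
f,T=load('w_rack2')
w=lambda x,y:(220+x/3.5-.36,40+y/3.5-.36)
P={k:onz('wrist',w(*p),.045,T) for k,p in dict(fl=(388,153),b1=(376,200),b2=(317,400),end=(309,427),cap=(301,460),pad=(422,36),sfl=(586,216),s1=(572,260),s2=(517,450),send=(501,485)).items()}
for k,v in P.items():print(k,v[:2].round(4),w(*dict(fl=(388,153)).get(k,(0,0))) if k=='fl' else '')
a=P['b2']-P['b1'];print('yaw',np.arctan2(-a[0],a[1]));a=P['cap']-P['fl'];print(np.arctan2(-a[0],a[1]),np.linalg.norm(a)); a=P['cap']-P['pad'];print(np.arctan2(-a[0],a[1]),np.linalg.norm(a))
a=P['s2']-P['s1'];print(np.arctan2(-a[0],a[1]))
# scene cross-check
g=cv2.imread('pics/scene0.png')[:,:,::-1].astype(int)
m=((g[...,1]>g[...,0]+50)&(g[...,1]>g[...,2]+40)).astype(np.uint8);m[:, :390]=0
ys,xs=np.nonzero(m);print(len(xs),xs.min(),ys.min())
rk=lambda x,y:(390+x/5-.4,260+y/5-.4)
print('tri pad',tri([ray('wrist',w(422,36),T),ray('scene',rk(88,228))]));print('tri fl',tri([ray('wrist',w(388,153),T),ray('scene',rk(147,317))]))
```

```text
fl [0.5439 0.2836] (330.4971428571429, 83.35428571428572)
b1 [0.548  0.3002] 
b2 [0.5685 0.37  ] 
end [0.5713 0.3796] 
cap [0.5742 0.3913] 
pad [0.5321 0.2413] 
sfl [0.4746 0.3039] 
s1 [0.4795 0.3197] 
s2 [0.4977 0.3875] 
send [0.5031 0.4001] 
yaw -0.2845613739350965
-0.2742105064282153 0.11182645359738835
-0.2736970720636362 0.1557459441028826
-0.2627739309672511
77 404 303
tri pad (array([0.53211962, 0.24142843, 0.04516329]), [np.float64(4.215882067161399e-05), np.float64(4.2158820671539696e-05)])
tri fl (array([0.54396602, 0.28459909, 0.04667189]), [np.float64(0.0007409133566332448), np.float64(0.0007409133566333087)])
```

Run:
```python
from h import *
_,T=load('w_rack');print('bottle',onz('wrist',(178,128),.122,T),onz('side',(238,72),.122))
u=np.array([np.sin(.275),np.cos(.275),0]);v=np.array([u[1],-u[0],0])
c=np.array([.5575,.3319,0])
q=(R.from_euler('z',-.275)*Q0).as_quat()
p=c+.0025*v
arm.move_to(p+[0,0,.12],q);st()
arm.movel(p+[0,0,.047-.0187],max_speed=.15);st('down')
arm.close();st('closed')
snap('scene','c5',(390,220,550,350),5)
arm.movel(p+[0,0,.10],max_speed=.15);st('up')
snap('scene','c6',(390,190,550,350),4);snap('side','s6',(230,90,360,190),5);snap('wrist','w6')
```

```text
bottle [0.7313093  0.19187658 0.122     ] [0.45206518 0.70916948 0.122     ]
 t19.07 p [0.5614 0.332  0.1216] F [0.9 1.3 1. ] w0.0872
down t19.82 p [0.5609 0.3323 0.0297] F [-0.9  0.1  0.5] w0.0871
closed t20.91 p [0.5583 0.3315 0.0282] F [-4.9  1.5  2.4] w0.0214
up t21.58 p [0.5594 0.3308 0.0992] F [-0.5  0.  -1.1] w0.0212
```

View pics/c6.png

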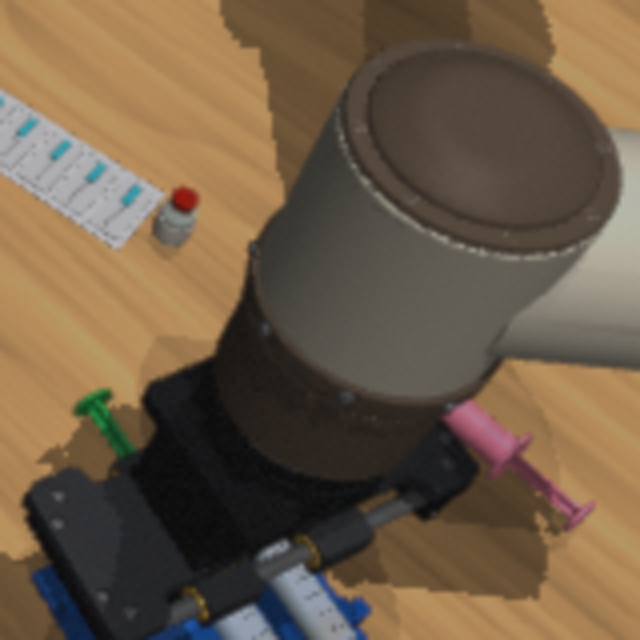

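View pics/w6.png

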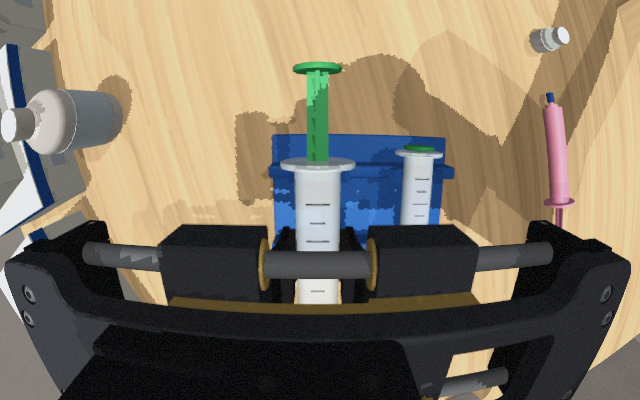

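View pics/s6.png

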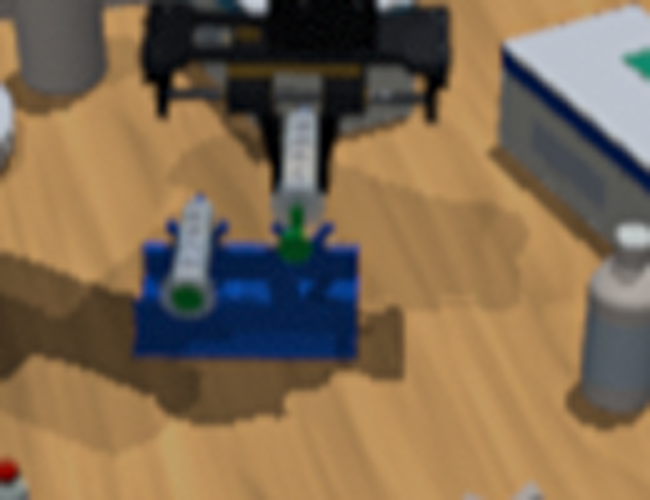

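Run:
```python
from h import *
_,T=load('w6')
f,_=load('w6')
cv2.imwrite('pics/w6z.png',cv2.resize(f[55:215,270:370,::-1],None,fx=4,fy=4,interpolation=cv2.INTER_CUBIC)[:600])
for p in [(318,164.5),(282,164.5),(355,165),(317,69),(318,190),(318,205)]:
    for z in(-.0168,-.0187):
        o,d=ray('wrist',p,np.eye(4));X=o+d*(z-o[2])/d[2];print(p,z,(X*1000).round(1))
```

```text
(318, 164.5) -0.0168 [ 48.4   0.7 -16.8]
(318, 164.5) -0.0187 [ 48.7   0.7 -18.7]
(282, 164.5) -0.0168 [ 48.5 -16.4 -16.8]
(282, 164.5) -0.0187 [ 48.7 -16.2 -18.7]
(355, 165) -0.0168 [ 48.3  18.3 -16.8]
(355, 165) -0.0187 [ 48.5  18.  -18.7]
(317, 69) -0.0168 [ 93.6   0.2 -16.8]
(317, 69) -0.0187 [ 93.3   0.2 -18.7]
(318, 190) -0.0168 [ 36.    0.7 -16.8]
(318, 190) -0.0187 [ 36.5   0.7 -18.7]
(318, 205) -0.0168 [ 28.5   0.7 -16.8]
(318, 205) -0.0187 [ 29.1   0.7 -18.7]
```

View pics/w6z.png

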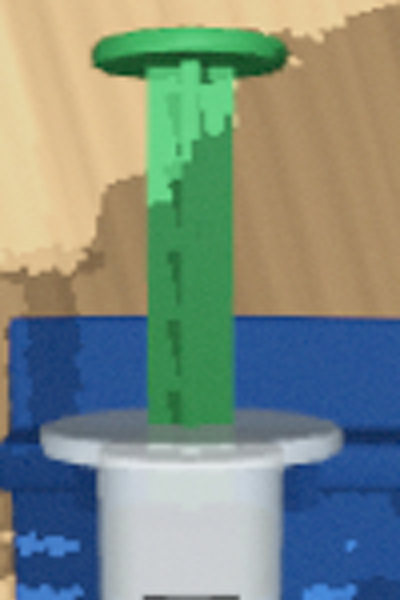

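Run:
```python
from h import *
p=arm.get_state()['eef_pos']
arm.movel([.559,.331,.19],max_speed=.3)
arm.move_to(D(0,69,180),QD);st()
arm.movel(D(0,69,110),max_speed=.15);st()
snap('scene','c7',(220,130,350,260),5);snap('side','s7',(290,140,410,280),4)
```

```text
t23.56 p [ 0.5938 -0.0343  0.1795] F [ 0.4 -0.2  0.1] w0.0215
 t24.18 p [ 0.5945 -0.0345  0.1106] F [-0.4  0.1 -0.3] w0.0209
```

View pics/s7.png

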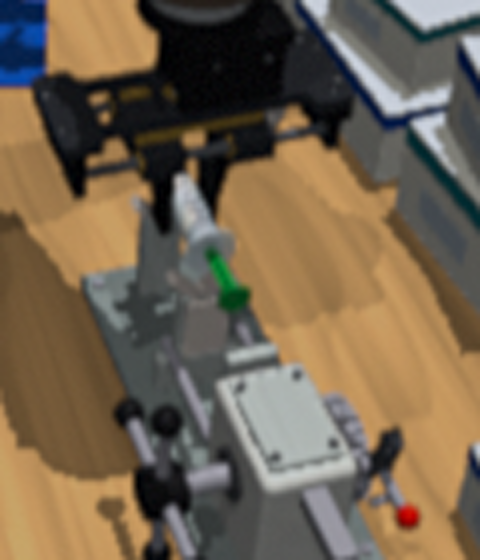

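View pics/c7.png

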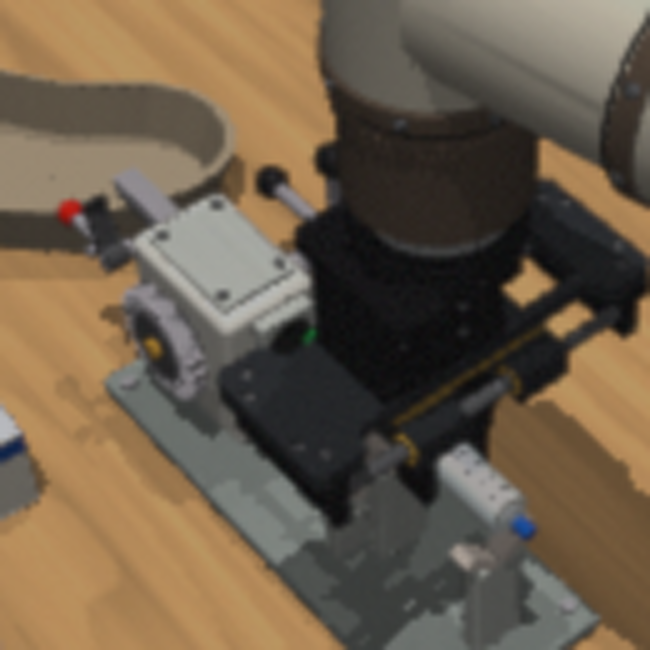

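Syringe is above the cradle, aligned (side view shows the barrel over the V posts, plunger ahead of the pusher). Lower it.

Run:
```python
from h import *
arm.movel(D(0,69,92),max_speed=.12);s=st('92')
for z in (88,86,84.5,83.2):
    arm.movel(D(0,69,z),max_speed=.05);arm.dwell(.05);s=st(z)
    if s['ft_force'][2]>4: break
snap('wrist','w8');snap('side','s8',(290,140,410,280),4)
```

```text
92 t24.57 p [ 0.5935 -0.0351  0.0921] F [ 0.3 -0.4  0.9] w0.0210
88 t24.88 p [ 0.5939 -0.035   0.0883] F [ 0.6  0.1 -1.1] w0.0211
86 t25.18 p [ 0.5937 -0.035   0.086 ] F [ 0.3 -0.6 -0.6] w0.0214
84.5 t25.48 p [ 0.5936 -0.035   0.0844] F [ 0.3 -1.2  0. ] w0.0210
83.2 t25.77 p [ 0.5939 -0.035   0.0833] F [ 0.4 -1.2 -0.1] w0.0209
```

View pics/w8.png

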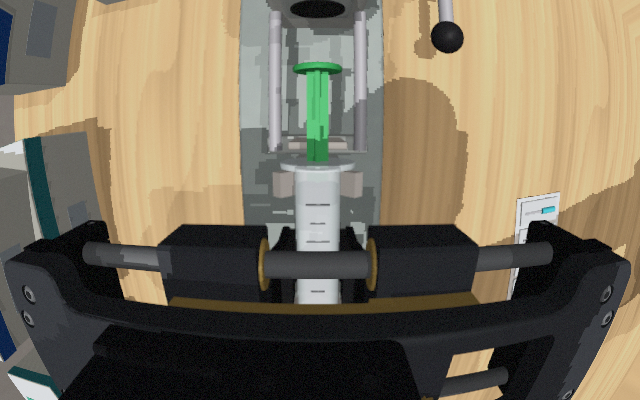

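View pics/s8.png

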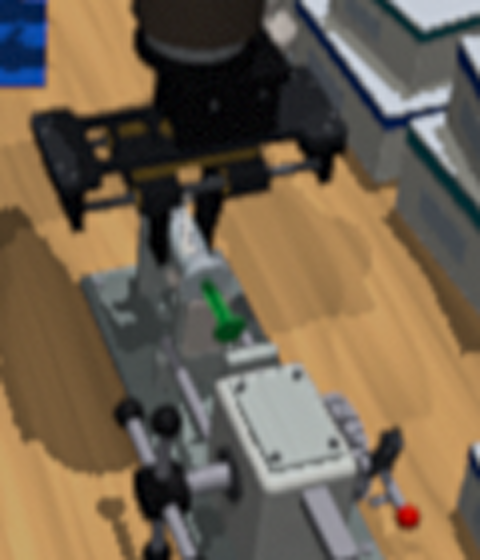

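Run:
```python
from h import *
for z in (82,81,80):
    arm.movel(D(0,69,z),max_speed=.05);arm.dwell(.05);s=st(z)
    if s['ft_force'][2]>3: break
arm.gripper_open();st('open')
arm.movel(D(0,69,190),max_speed=.3);st('up')
snap('scene','c9',(220,150,350,280),5)
arm.move_to(D(0,30,190),QD)
f,T=snap('wrist','w9');cv2.imwrite('pics/w9z.png',cv2.resize(f[0:225,250:400,::-1],None,fx=3.5,fy=3.5,interpolation=cv2.INTER_CUBIC)[200:])
```

```text
82 t26.18 p [ 0.594  -0.035   0.0831] F [-0.9  1.6  4.7] w0.0212
open t27.43 p [ 0.5937 -0.035   0.082 ] F [ 0.1  0.6 -0. ] w0.0868
up t27.94 p [ 0.5939 -0.0348  0.1912] F [ 0.2 -0.3 -0.9] w0.0873
```

View pics/c9.png

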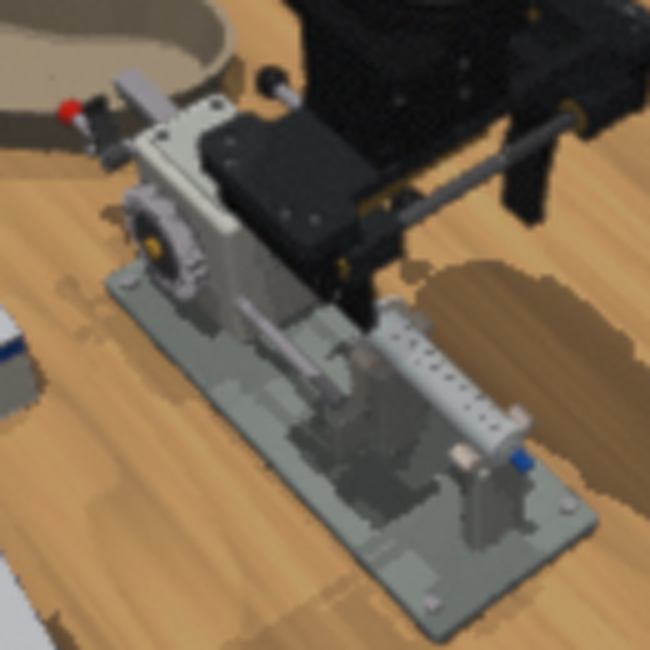

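View pics/w9z.png

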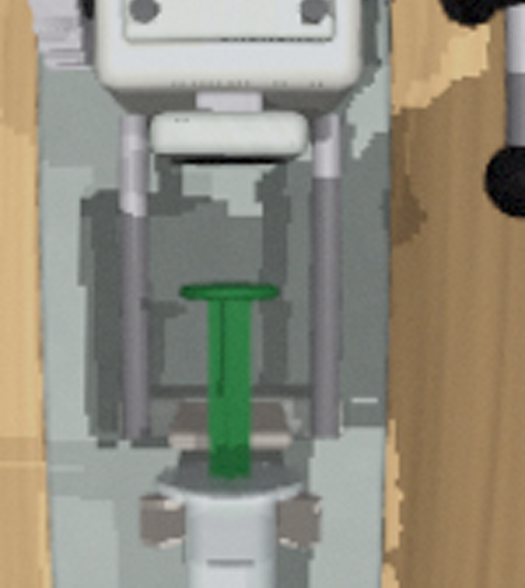

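Run:
```python
from h import *
f,T=load('w9')
w=lambda x,y:(250+x/3.5-.36,(200+y)/3.5-.36)
dr=lambda X:(Rd.inv().apply(X-O)*1000).round(1)
print('pad c',dr(onz('wrist',w(229,291),.1,T)),'pad rims top far',dr(onz('wrist',w(229,284),.1115,T)))
print('pusher front top',[dr(onz('wrist',w(229,157),z,T)) for z in (.1,.117)])
print('flange',dr(onz('wrist',w(232,484),.1,T)))
print('rear post back',dr(onz('wrist',w(160,498),.106,T)),'lip',dr(onz('wrist',w(229,402),.091,T)),dr(onz('wrist',w(229,443),.091,T)))
```

```text
pad c [ -0.3 -24.7 100. ] pad rims top far [ -0.3 -27.  111.5]
pusher front top [array([ -0.3, -55.7, 100. ]), array([ -0.4, -54.6, 117. ])]
flange [ -0.8  21.  100. ]
rear post back [ 15.9  22.8 106. ] lip [-0.2  2.7 91. ] [-0.1 12.9 91. ]
```

Run:
```python
from h import *
arm.close();
arm.move_to(D(41,-182,195),QD);st()
arm.movel(D(41,-182,134),max_speed=.2);st('down')
arm.movel(D(41,-160,134),max_speed=.1);st()
arm.movel(D(41,-141,134),max_speed=.1);st();arm.dwell(.2)
arm.movel(D(41,-124,136),max_speed=.1);st()
arm.movel(D(41,-124,200),max_speed=.3);st('up')
snap('side','s10',(290,170,410,310),4)
```

```text
t30.72 p [ 0.6393 -0.2843  0.1948] F [0.4 0.  0.7] w0.0005
down t31.18 p [ 0.6396 -0.2838  0.1345] F [-0.1  0.4 -0.2] w0.0010
 t31.54 p [ 0.6394 -0.2621  0.1351] F [ 0.7  0.  -0.3] w0.0003
 t31.88 p [ 0.6387 -0.2435  0.1341] F [-0.2 -0.4  0.4] w0.0004
 t32.41 p [ 0.6385 -0.2264  0.1363] F [-0.7  0.3 -0.3] w0.0002
up t32.77 p [ 0.6393 -0.2274  0.2025] F [-0.1  0.6 -0.6] w0.0003
```

View pics/s10.png

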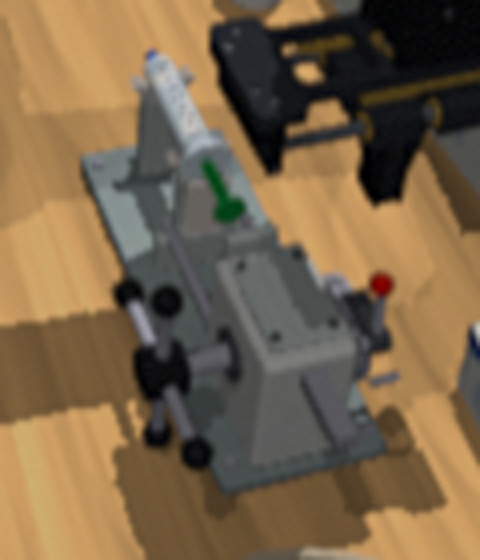

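Run:
```python
from h import *
yc=lambda deg:-115+62*np.sin(np.radians(deg))-19.3
arm.move_to(D(-75,yc(0)-10,185),QD);st()
arm.movel(D(-75,yc(0)-10,110),max_speed=.25);st('down')
for a in (10,25,40):
    arm.movel(D(-75,yc(a),110),max_speed=.08);st(a)
arm.movel(D(-75,yc(40)-6,110),max_speed=.15)
arm.movel(D(-75,yc(40)-6,185),max_speed=.3);st('up')
arm.movel(D(-75,yc(-50)-9,185),max_speed=.3)
snap('scene','c11',(220,130,350,260),5)
arm.movel(D(-75,yc(-50)-9,104),max_speed=.25);st('down')
for a in (-40,-25,-12):
    arm.movel(D(-75,yc(a),104),max_speed=.08);st(a)
snap('side','s11',(290,170,410,310),4)
```

```text
t33.37 p [ 0.5218 -0.2499  0.1843] F [1.  0.2 0. ] w0.0005
down t33.82 p [ 0.5238 -0.2499  0.1097] F [-0.6 -0.6  0.1] w0.0006
10 t34.23 p [ 0.5228 -0.2282  0.111 ] F [-0.5  0.1 -0.1] w0.0006
25 t34.57 p [ 0.522  -0.2131  0.1101] F [0.4 0.1 0.4] w0.0004
40 t34.88 p [ 0.5218 -0.1995  0.11  ] F [ 0.7  0.1 -0.3] w0.0006
up t35.53 p [ 0.5225 -0.206   0.1865] F [-0.2  0.2 -0.7] w0.0005
down t36.51 p [ 0.5241 -0.2957  0.1043] F [ 0.3 -0.1  0.7] w0.0003
-40 t36.87 p [ 0.5247 -0.2799  0.1069] F [-0.8 -4.7  2.2] w0.0004
-25 t37.18 p [ 0.5235 -0.2655  0.1047] F [-0.2 -1.5  0.7] w0.0008
-12 t37.50 p [ 0.5224 -0.2517  0.1033] F [ 0.7  0.1 -0. ] w0.0003
```

View pics/s11.png

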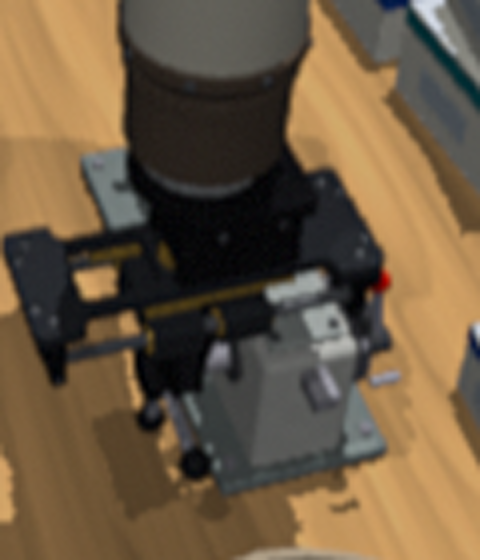

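View pics/c11.png

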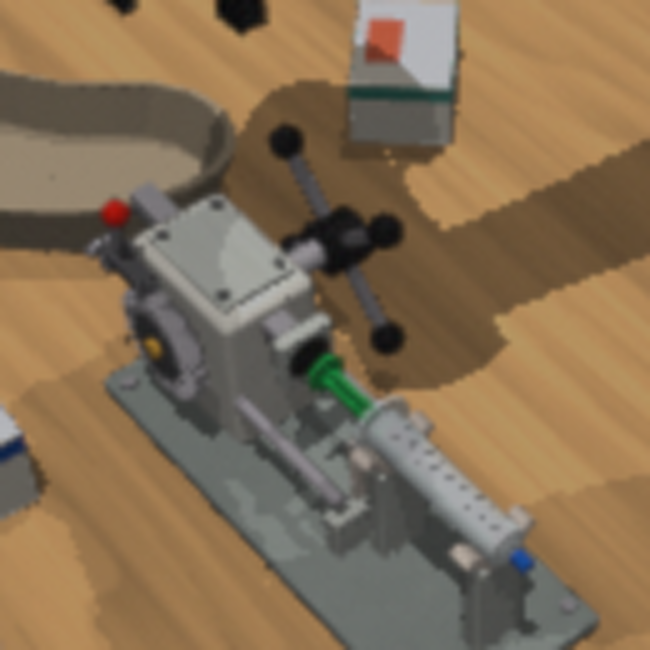

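Run:
```python
from h import *
yc=lambda deg:-115+62*np.sin(np.radians(deg))-19.3
for a in (-9,-6,-3,0,3):
    arm.movel(D(-75,yc(a),106),max_speed=.05)
    F=[arm.get_state()['ft_force'][1]]
    for _ in range(2): arm.dwell(.03);F.append(arm.get_state()['ft_force'][1])
    print(a,'mm',round((np.pi/2+np.radians(a))*20,1),np.round(F,1),arm.get_state()['eef_pos'].round(4))
arm.movel(D(-75,yc(3)-8,106),max_speed=.15);arm.movel(D(-75,yc(3)-8,190),max_speed=.3)
arm.move_to(D(-20,30,190),QD);st()
f,T=snap('wrist','w12');cv2.imwrite('pics/w12z.png',cv2.resize(f[0:225,250:400,::-1],None,fx=3.5,fy=3.5,interpolation=cv2.INTER_CUBIC)[200:])
```

```text
-9 mm 28.3 [0.1 0.4 0.3] [ 0.5227 -0.2493  0.1059]
-6 mm 29.3 [-0.5 -1.2 -0.5] [ 0.5228 -0.2461  0.1061]
-3 mm 30.4 [-0.7 -0.5 -0.7] [ 0.5227 -0.2428  0.106 ]
0 mm 31.4 [-0.1 -1.1 -0.7] [ 0.5225 -0.2395  0.1059]
3 mm 32.5 [-1.4 -1.3 -1.8] [ 0.5225 -0.2364  0.1061]
 t40.56 p [ 0.5738 -0.0743  0.1888] F [0.7 0.5 0.1] w0.0004
```

View pics/w12z.png

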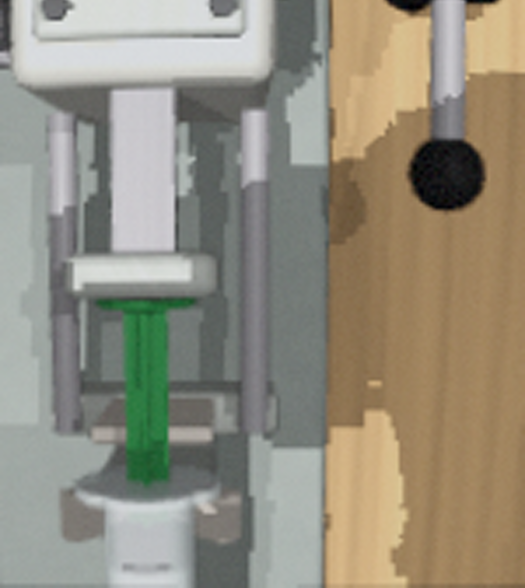

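Run:
```python
from h import *
f,T=load('w12')
w=lambda x,y:(250+x/3.5-.36,(200+y)/3.5-.36)
dr=lambda X:(Rd.inv().apply(X-O)*1000).round(1)
print('pad rim bottom edge now',dr(onz('wrist',w(146,305),.1,T)))
print('flange',[dr(onz('wrist',w(148,y),.1,T)) for y in (484,488)])
print('pusher front',[dr(onz('wrist',w(140,297),z,T)) for z in (.1,.117)])
f9,T9=load('w9');print('before: rim bottom',dr(onz('wrist',w(229,300),.1,T9)),'flange',dr(onz('wrist',w(232,484),.1,T9)))
a=cv2.resize(f9[130:205,290:345,::-1],None,fx=7,fy=7,interpolation=cv2.INTER_CUBIC);b=cv2.resize(f[130:205,266:321,::-1],None,fx=7,fy=7,interpolation=cv2.INTER_CUBIC)
cv2.imwrite('pics/cmp.png',np.hstack([a,b]))
```

```text
pad rim bottom edge now [ -0.4 -20.3 100. ]
flange [array([ -0.3,  22.4, 100. ]), array([ -0.3,  23.4, 100. ])]
pusher front [array([  1. , -22.1, 100. ]), array([ -0.5, -23.3, 117. ])]
before: rim bottom [ -0.2 -22.6 100. ] flange [ -0.8  21.  100. ]
```

View pics/cmp.png

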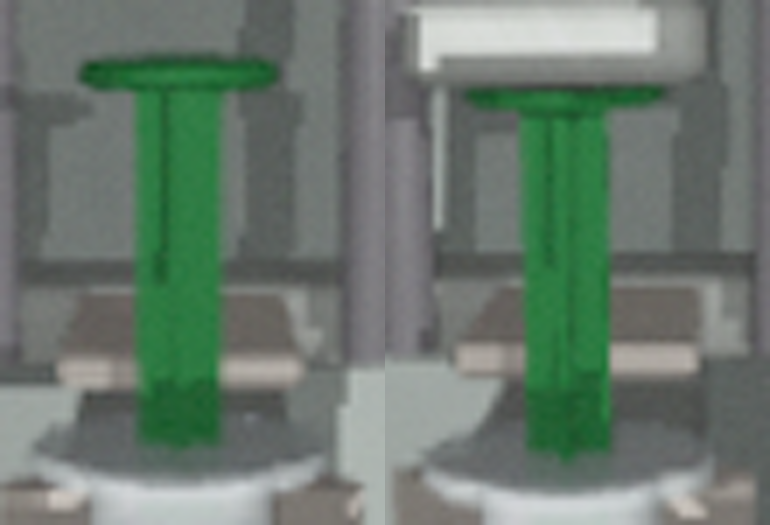

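Run:
```python
from h import *
yc=lambda deg:-115+62*np.sin(np.radians(deg))-19.3
arm.move_to(D(-75,yc(3)-10,190),QD)
arm.movel(D(-75,yc(3)-10,106),max_speed=.25)
for a in (2,5,8,11,14):
    arm.movel(D(-75,yc(a),106),max_speed=.05)
    F=[arm.get_state()['ft_force'][1]]
    for _ in range(2): arm.dwell(.03);F.append(arm.get_state()['ft_force'][1])
    print(a,'mm',round((np.pi/2+np.radians(a))*20,1),np.round(F,1),arm.get_state()['eef_pos'].round(4))
arm.movel(D(-75,yc(14)-8,106),max_speed=.15);arm.movel(D(-75,yc(14)-8,190),max_speed=.3)
arm.move_to(D(0,30,190),QD);st()
f,T=snap('wrist','w13')
f9,_=load('w9')
a=cv2.resize(f9[130:205,290:345,::-1],None,fx=7,fy=7,interpolation=cv2.INTER_CUBIC);b=cv2.resize(f[130:205,290:345,::-1],None,fx=7,fy=7,interpolation=cv2.INTER_CUBIC)
cv2.imwrite('pics/cmp2.png',np.hstack([a,b]));print(T[:3,3],load('w9')[1][:3,3])
```

```text
2 mm 32.1 [-0.7 -0.5 -0.7] [ 0.523  -0.2373  0.107 ]
5 mm 33.2 [-1.8  0.1 -1. ] [ 0.5227 -0.2345  0.1063]
8 mm 34.2 [-2.7 -2.9 -2.5] [ 0.5226 -0.2311  0.1061]
11 mm 35.3 [-1.8 -3.1 -2.8] [ 0.5225 -0.2278  0.106 ]
14 mm 36.3 [-4.  -4.1 -4. ] [ 0.5224 -0.2248  0.1058]
 t44.92 p [ 0.5937 -0.0737  0.1886] F [ 0.1 -0.3 -0.4] w0.0006
[ 0.59365248 -0.07374797  0.18860844] [ 0.59341619 -0.07514577  0.18810356]
```

View pics/cmp2.png

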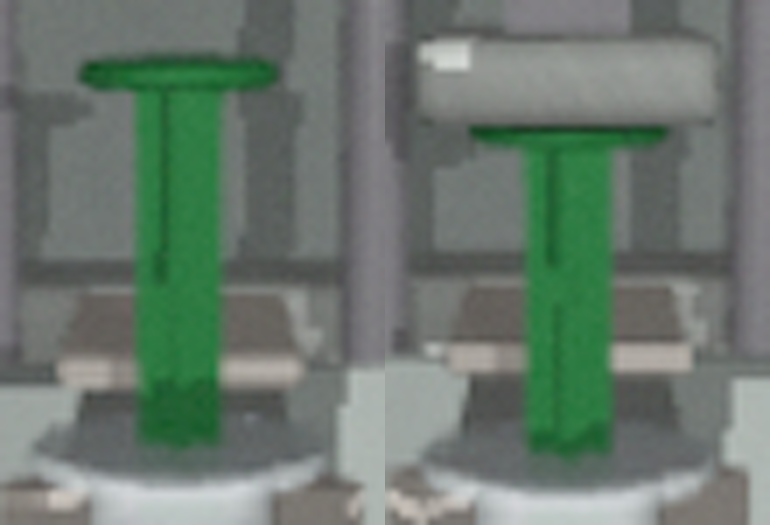

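Run:
```python
from h import *
dr=lambda X:(Rd.inv().apply(X-O)*1000)
for n,x0,xs,r in (('w9',290,180,(90,445)),('w12',266,180,(108,453)),('w13',290,180,(147,454))):
    f,T=load(n);u=x0+xs/7-.43
    a=[dr(onz('wrist',(u,130+y/7-.43),z,T))[1] for y,z in zip(r,(.1,.1))];print(n,np.round(a,1),round(a[1]-a[0],2))
    # green column extent
    g=f.astype(int);col=[(y) for y in range(120,210) if g[y,int(u),1]>g[y,int(u),0]+25];print(col[0],col[-1])
f,T=load('w13');print('pusher front top edge',dr(onz('wrist',(290+180/7,130+122/7),.117,T)).round(1))
m=arm.get_state()['t'];print(m)
```

```text
w9 [-22.7  19.3] 42.04
138 194
w12 [-19.4  21.7] 41.12
143 195
w13 [-14.6  21.9] 36.58
148 195
pusher front top edge [ -0.3 -18.6 117. ]
44.9667
```

Run:
```python
from h import *
arm.move_to([.56,.26,.30],QD);arm.dwell(.3)
f,_=snap('scene','c14',(220,150,350,280),5);g,_=snap('side','s14');st()
m=(f[150:205,268:310].max(2)<60).astype(np.uint8);n,l,s,c=cv2.connectedComponentsWithStats(m)
for i in range(1,n):
    if 10<s[i,4]<60: p=c[i]+[268,150];print(p.round(1),wheelpts('scene',[p]))
def red(f):
    f=f.astype(int);m=((f[...,0]>130)&(f[...,1]<60)&(f[...,2]<60)).astype(np.uint8)
    n,l,st,c=cv2.connectedComponentsWithStats(m);return [c[i] for i in range(1,n) if 8<st[i,4]<40]
a,b=red(f),red(g);print(a,b);X,r=tri([ray('scene',a[0]),ray('side',b[0])]);v=Rd.inv().apply(X-D(41,-155,109))*1000;print(v,'pawl',np.arctan2(v[2],v[1])-np.radians(75))
```

```text
t46.69 p [0.5602 0.2596 0.2999] F [-0.1  0.1 -0.5] w0.0004
[273.8 162. ] [(array([ -0. , -60.3,  17. ]), 'r62.7', 'phi-74.3')]
[289.7 165.7] [(array([-0. , 16.8, 59.2]), 'r61.6', 'phi15.8')]
[300.5 194. ] [(array([ -0. ,  59.6, -16.8]), 'r61.9', 'phi105.7')]
[array([241.38461538, 170.61538462])] [array([385.06666667, 240.26666667])]
[ 0.45759257  6.67394395 43.332065  ] pawl 0.10898160571551907
```

View pics/c14.png

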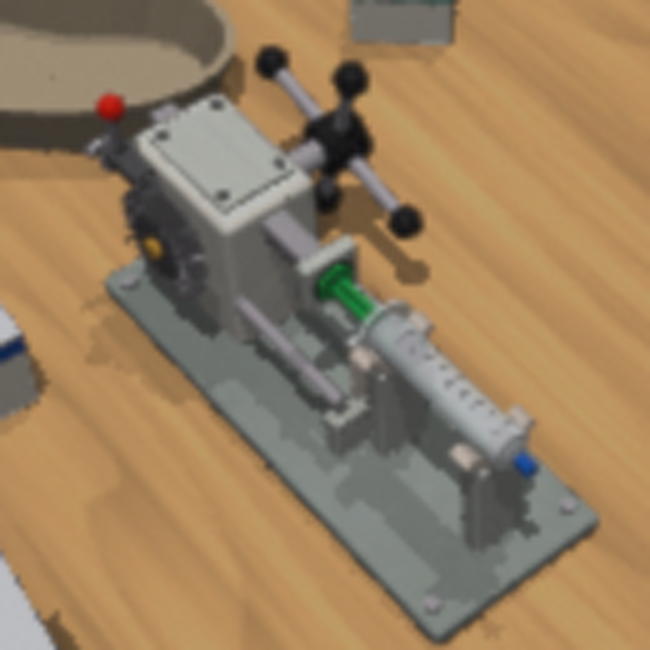

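View pics/s14.png

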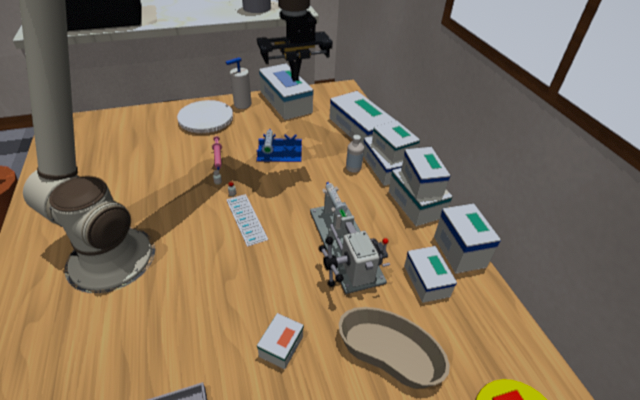

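Run:
```python
from bench import arm
arm.close_job();print(arm.get_state()['t'])
```

```text
the job is handed in; nothing more can be done
the job is handed in; nothing more can be done
```

I've reloaded the driver and handed the job in at about 47 s, with the arm clear of everything. No verdict was reported.

**What I did, in order:**
1. Flipped the pawl off the teeth and wound the hand wheel back until it stopped against its end stop.
2. Laid the full syringe in the cradle with its flange in the slot.
3. Dropped the pawl back on the teeth and wound forward in small steps.

**Last checks:**
- **Wheel and pusher:** the wheel stood at about 1.84 rad, with the pusher about 36.5 mm ahead of home.
- **Plunger:** it was pressed in by about 5 to 5.5 mm. The visible rod shortened from 42.0 to 36.6 mm; judged from the wheel angle and the push force, it is nearer 5 mm.
- **Pawl:** it was down on the teeth at about 0.11 rad.
- **Bystanders:** the spent syringe, the pink one and everything else looked undisturbed in the last picture.

**One thing went wrong:** on the first backward push the fingertip rode up on the wheel's ball. The wrist force reached about 50 N, under the 120 N limit. I changed the push heights afterwards, and later pushes stayed under about 15 N.

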